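# Spot-check a ring casting with a hand probe

## Robot

A 6-joint arm with a two-finger parallel gripper is mounted at the origin on the work surface. World frame = base frame: x ahead of the robot, y to its left, z up, the work surface at z = 0. Lengths are in mm, angles in degrees, forces in N, time in s.
With the tool pointing down it reaches from about 275 to 725 mm from the base axis. Payload 15.9 kg.
Tool frame: the origin (TCP) lies at the very end of the fingers, on their centre line; the grasp point (between the pads) lies 19 mm behind it (robot.pinch_z is the distance from the TCP to the grasp point, in mm); z points along the fingers, y is the line along which they close (so a half turn about z gives the same grasp; the last joint's range is limited). The gripper opens to 85 mm and grips with 20 to 120 N. Pads are 22 mm wide; open, the fingers measure 114 mm over their backs; the gripper's body (76 mm by 85 mm) begins 54 mm behind the grasp point. The pads swing forward as they close: fully open they stand 13 mm farther back than shut.
Start: joints at [67.781, 12.198, -1.971, 75.831, 0, 90], TCP at [189.069, 462.859, 231.306] pointing down, gripper open.
Joint ranges: [-170.91, 170.91], [-42.67, 98.43], [-65.05, 77.54], [-120.47, 116.71], [-90, 82.35], [-180, 180]. Speed limits (degrees/s): [108.29, 108.29, 136.94, 147.25, 180, 180].

## Interface

Orientations are given as a 3x3 rotation matrix whose columns are the frame's x, y, z axes.
In Python, from workcell import robot gives the robot as it stands.
- The arm moves only by the tool jog_arm, never from a script. Its argument "steps" is a list of rows, each a list of 7 numbers: the turn, a rotation vector about the tool's x, y, z each as a share of 90 degrees, from -1 to 1, then the shift along the tool's x, y, z each as a share of 0.5 m, from -1 to 1, then the finger opening in mm, from 0 to 85.4. In form: [[rx, ry, rz, tx, ty, tz, jaw], ...]. A call has 1 to 5 rows; each row shifts and turns the commanded pose from where the row before left it, along the tool's axes as they then stand; what a row does not reach is not made up. A row lasts 1/10 s, in which the tool goes at most 50 mm and 8.59 degrees, less where a joint would pass 70% of its speed; a pose out of reach is approached as far as the arm can. A call with a number of a shift or a turn outside -1 to 1 is refused whole. A call with a gripper value outside its range is refused whole. The fingers move at their own pace and stop on an object; "squeeze" is the grip in N (left out, the last holds). Time passes only in rows, so rows that do not move let the fingers close. It gives the time, the measured TCP pose, the force, the opening and the grip force at its end, in the units of the state.
- robot.state(): the state, without advancing time (a new reading comes with each control period).
- robot.grab_frame(name): name is "side" or "top"; returns a dict with "frame" (400x640x3 uint8, red, green, blue), "camera_matrix" (3x3 intrinsics, pixels), "dist_coeffs" ([k1, k2, p1, p2, k3] as OpenCV has them; the pictures are not rectified), "view" (4x4, takes a point from world to camera coordinates). Camera axes: x right, y down, z forward; pixel columns grow to the right and rows downward; lengths in mm; the calibration is good to about 2 mm. A picture is of the moment at which its call begins. There is no depth.
- robot.job_done(): hands the job in; it is judged then, once.
The state is a dict: "clock": time; "q": joint angles; "joint_velocities": joint speeds; "effort": joint torques, N m; "tool_pos": TCP position; "ee_rot": TCP orientation; "wrist_force": force on the tool from outside, world axes, zero at the start; "wrist_torque": the same for the moment, N m; "grip_width": opening from 0.0 (shut) to 1.0 (fully open); "gripper_force": force on a finger pad.
Only numpy, scipy, OpenCV 4.12 (cv2) and the standard library are available. Lean on these libraries where they do the work, as an engineer would, in place of code of your own. Each camera call takes 0.05 s, during which the arm holds its last target. There are 200 camera calls.

## Task

First press the centring cap in the middle of the ring casting down until it is fully home. Then take the probe from its stand and, holding it upright, gently touch its sprung tip on the centre mark of each of the three round test pads in turn, the narrowest first, then the medium one, then the widest, each time pushing the tip in about 5 mm and pausing for half a second. Finally hang the probe back in the fork of its stand and let go, leaving the other things on the bench alone.

Things in the scene. Friction and masses are not known exactly. Their poses are not given: they have to be found in the camera images.
- casting: grey toothed ring casting (outside 228 mm over the teeth, top face 44 mm above the bench, bore 100 mm) lying on a round dark fixture plate, all fixed to the bench. Origin: centre of the plate's underside, on the bench; z up. Three test pads stand on its top face, 79 mm from its axis, 120 degrees apart, in any order
- cap_top (a point): centre of the flat top of the centring cap, in the middle of the ring: a black knob 44 mm wide and 32 mm tall on a dark flange 108 mm wide. Fully home, the flange (8 mm thick) lies on the ring's top face and this point is 84 mm above the bench; at the start it stands 9 to 14 mm proud. It moves straight down, stiffly (about 8 N), and stays where it is left
- cap (a joint): how far the centring cap has been pressed down, in m: 0 = fully raised, 0.014 = fully home
- probe: hand probe 175 mm long, hanging upright in the fork of the stand. Origin: centre of the underside of its collar, z up along the probe towards the handle. Collar 48 mm wide, 6 mm thick (z 0 to 6 mm); black round handle 30 mm wide from z = 6 to 80 mm, the place to grip; below the collar a steel barrel 24 mm wide down to z = -55 mm, a nose 18 mm wide to z = -75 mm, then the brass tip. About 235 g
- tip (a point): lowest point of the probe's sprung brass tip (10 mm wide, round-ended), 95 mm below the probe's origin when not pressed; it moves with the tip
- plunger (a joint): how far the sprung tip is pushed into the probe, in m: 0 = free, 0.010 = at its stop; the spring gives 3 N at the start and 8 N at the stop
- stand: probe stand fixed to the bench: base 130 x 110 mm, a fork plate with its upper face 125 mm above the bench. Origin: centre of the base's underside; the fork's slot opens to the stand's -x
- fork (a point): where the probe's origin sits when it hangs: on the upper face of the fork, mid-slot. The slot is 32 mm wide (along the stand's y), runs from 20 mm behind this point (+x, closed end) to 32 mm before it (-x, open end); the prongs are 24 mm wide and 12 mm thick
- collar: loose cast collar, 90 mm wide, 40 mm tall, bystander. Origin: centre of its underside
- wire_brush: wooden wire brush 225 mm long, 30 mm wide, 26 mm tall, lying, bystander. Origin: on the bench beneath it, its x along the brush
- grinder: grey angle grinder, about 240 mm long and 76 mm tall, lying, bystander. Origin: on the bench beneath it, its x along the body
- pad_narrow: round bright test pad, 22 mm wide, standing 30 mm above the ring's top face (its top 74 mm above the bench). Origin: centre of its top face, where a dark spot 8 mm wide marks the test point
- pad_medium: round bright test pad, 32 mm wide, standing 20 mm above the ring's top face (its top 64 mm above the bench). Origin: centre of its top face, where a dark spot 8 mm wide marks the test point
- pad_wide: round bright test pad, 44 mm wide, standing 10 mm above the ring's top face (its top 54 mm above the bench). Origin: centre of its top face, where a dark spot 8 mm wide marks the test point
Mind the look-alikes: they are no part of the job. Leave any green look-alike of the casting alone.

How it is judged:
By the outcome, as a careful person would: the job done as asked, in the order asked, and still so for the second after the job is handed in, with the robot touching nothing.
It also fails if it takes over 64 s, if anything falls off the work surface, if the arm or the gripper's body presses on something with over 40 N, if the wrist force passes 120 N, or if a joint passes its speed limit or range.

## Working session

There is one attempt and no reset: what is moved stays moved. The work goes in short steps, Python scripts to look and compute and a tool call to move; the robot and the scene stay as the last step left them, time stands still between calls to the robot, and variables do not carry over. Pictures are saved under pics/ and viewed, at most 10 in all, crops included, and the job is handed in when it is done.

Besides the shell and the picture viewer there is one more tool, called after "Call:" as name([rows], argument=value, ...), one row to a line, values as JSON. jog_arm: Moves the arm, as the interface text tells. Its arguments: {"type":"object","properties":{"steps":{"type":"array","items":{"type":"array","items":{"type":"number"}}},"squeeze":{"type":"number"}},"required":["steps"]}

```bash
mkdir -p pics; ls
cat > h.py <<'E'
import numpy as np,cv2,pickle
from workcell import robot
def grab(n,tag):
    f=robot.grab_frame(n); pickle.dump(f,open(f'pics/{tag}.pkl','wb')); cv2.imwrite(f'pics/{tag}.png',f['frame'][:,:,::-1]); return f
def load(tag): return pickle.load(open(f'pics/{tag}.pkl','rb'))
def ray(f,uv):
    K=np.array(f['camera_matrix'],float);d=np.array(f['dist_coeffs'],float);V=np.array(f['view'],float)
    p=cv2.undistortPoints(np.array(uv,float).reshape(-1,1,2),K,d).reshape(-1,2)
    D=np.c_[p,np.ones(len(p))]@V[:3,:3]; C=-V[:3,:3].T@V[:3,3]
    return C,D
def atz(f,uv,z):
    C,D=ray(f,uv); z=np.broadcast_to(z,len(D)); return C+D*((z-C[2])/D[:,2])[:,None]
def proj(f,P):
    V=np.array(f['view'],float); r,_=cv2.Rodrigues(V[:3,:3])
    return cv2.projectPoints(np.array(P,float).reshape(-1,1,3),r,V[:3,3],np.array(f['camera_matrix'],float),np.array(f['dist_coeffs'],float))[0].reshape(-1,2)
E
python3 - <<'E'
from h import *
for n in('top','side'):
    f=grab(n,n+'0');print(f['camera_matrix'],f['dist_coeffs'],np.round(f['view'],3))
s=robot.state();print(s)
E
```

```text
pics
[[476.81659733   0.         314.95258828]
 [  0.         476.81659733 197.0747779 ]
 [  0.           0.           1.        ]] [-0.14361919  0.          0.          0.          0.        ] [[-1.800000e-02 -1.000000e+00  1.200000e-02 -1.098000e+02]
 [-9.880000e-01  1.600000e-02 -1.520000e-01  5.432640e+02]
 [ 1.520000e-01 -1.400000e-02 -9.880000e-01  1.248943e+03]
 [ 0.000000e+00  0.000000e+00  0.000000e+00  1.000000e+00]]
[[433.64798907   0.         323.42306273]
 [  0.         433.64798907 207.35118689]
 [  0.           0.           1.        ]] [0.02721832 0.         0.         0.         0.        ] [[ 9.820000e-01 -1.910000e-01  2.000000e-03 -5.281820e+02]
 [-9.600000e-02 -5.040000e-01 -8.580000e-01  8.851700e+01]
 [ 1.640000e-01  8.420000e-01 -5.130000e-01  1.297799e+03]
 [ 0.000000e+00  0.000000e+00  0.000000e+00  1.000000e+00]]
{'clock': 0.1, 'q': array([ 6.77811080e+01,  1.22209745e+01, -2.00305851e+00,  7.58296443e+01,
        2.53400716e-03,  9.00000495e+01]), 'joint_velocities': array([-0.05784881, -0.05888   ,  0.09579555,  0.03252798, -0.05482784,
       -0.01142826]), 'effort': array([-1.93304828e-06, -6.87246108e+01,  4.87806952e+01,  1.21713965e-02,
       -1.01094267e-05, -8.89371393e-06]), 'tool_pos': array([188.95348917, 462.61724763, 230.88542552]), 'ee_rot': array([[-9.25745607e-01,  3.78146685e-01, -3.95207777e-04],
       [ 3.78146889e-01,  9.25745217e-01, -8.50558217e-04],
       [ 4.42259393e-05, -9.36847124e-04, -9.99999560e-01]]), 'wrist_force': array([-0.79074809,  0.13209811, -0.30173189]), 'wrist_torque': array([-0.04006492,  0.04024979, -0.01835655]), 'gripper_force': 0.0, 'grip_width': 0.9986512423756081}
```

View pics/top0.png

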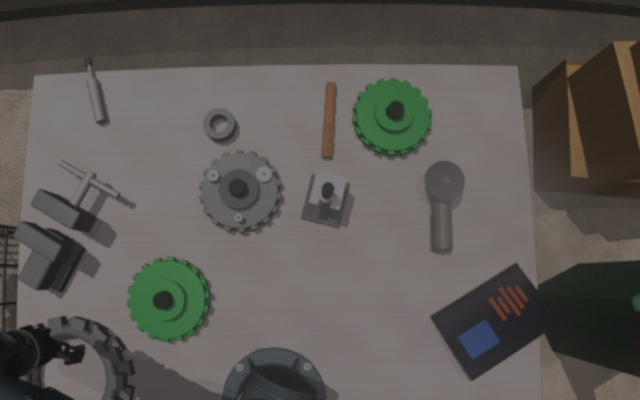

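View pics/side0.png

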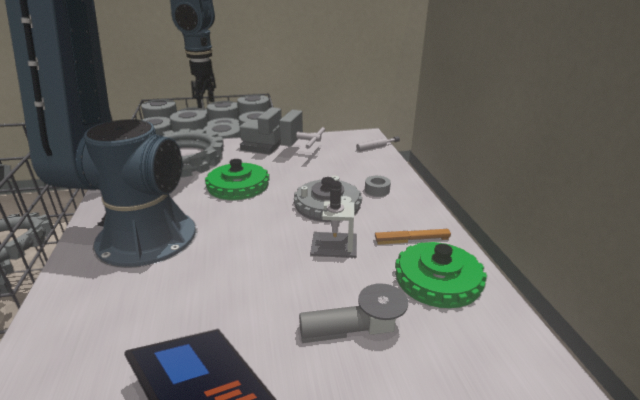

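The top view shows the grey casting at about (240,190), with pads near (212,175), (264,174) and (239,217), and the stand with the probe near (326,197). The side view shows the probe in the fork at about (335,200). Next I'll zoom in on both.

Run:
```python
from h import *
a=load('top0')['frame'][145:241,190:365,::-1]; b=load('side0')['frame'][165:265,285:385,::-1]
a=cv2.resize(a,None,fx=4.5,fy=4.5,interpolation=cv2.INTER_CUBIC); a=cv2.convertScaleAbs(a,alpha=1.4)
cv2.imwrite('pics/a.png',a)
b=cv2.resize(b,None,fx=6,fy=6,interpolation=cv2.INTER_CUBIC); cv2.imwrite('pics/b.png',cv2.convertScaleAbs(b,alpha=1.4))
f=load('top0')
print(np.round(atz(f,[[240,190],[212,175],[264,174],[239,217],[326,197]],[44,74,54,64,125]),1))
```

```text
[[ 563.8   84.    44. ]
 [ 600.6  155.3   74. ]
 [ 604.9   17.7   54. ]
 [ 487.8   83.4   64. ]
 [ 528.3 -145.9  125. ]]
```

View pics/a.png

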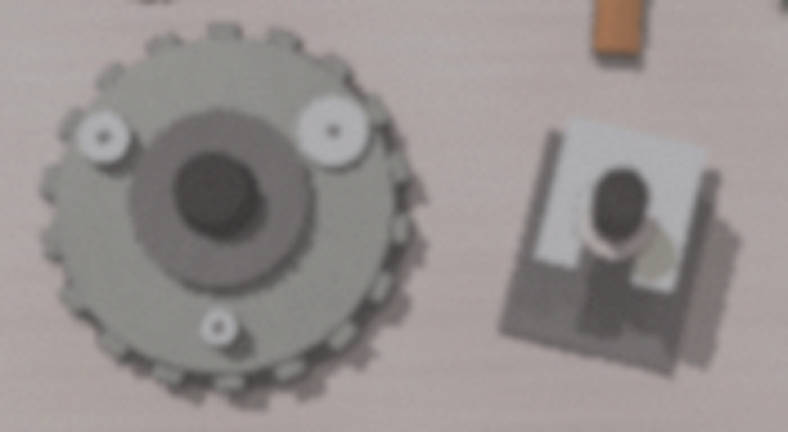

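View pics/b.png

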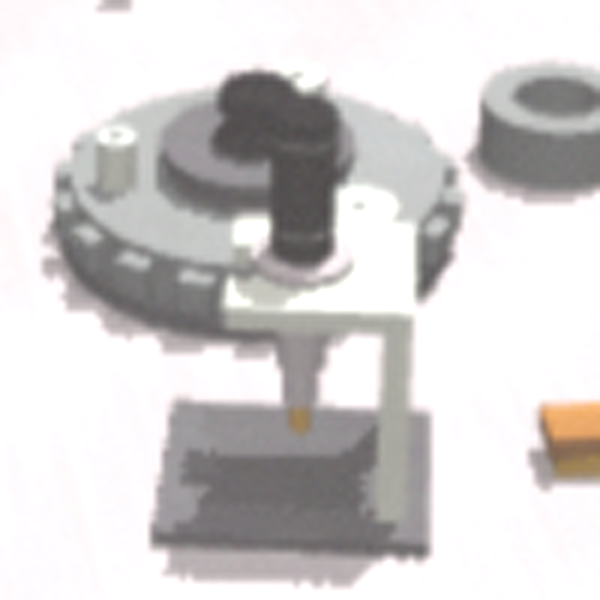

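The crops show the narrow pad spot at about (218,328), the medium at (103,137) and the wide at (334,130). The stand is yawed about -14°, with its slot open towards the robot. Next I'll fit the poses.

```bash
cat > m.py <<'E'
from h import *
from scipy.optimize import least_squares
f=load('top0');g=load('side0')
A=lambda p:(np.array(p,float)+.5)/4.5-.5+[190,145]
B=lambda p:(np.array(p,float)+.5)/6-.5+[285,165]
top=A([[218,328],[103,137],[334,130]]); zs=[74,64,54]
print('pads top',np.round(atz(f,top,zs),1))
sd=B([[116,133],[362,205]]); print('pads side n,w',np.round(atz(g,sd,[74,54]),1))
P=lambda x:np.array([[x[0]+79*np.cos(x[2]+k*2*np.pi/3),x[1]+79*np.sin(x[2]+k*2*np.pi/3),z] for k,z in zip((0,-1,1),zs)])
r=least_squares(lambda x:np.r_[(proj(f,P(x))-top).ravel(),(proj(g,P(x)[[0,2]])-sd).ravel()],[564,84,np.pi],x_scale=[1,1,.01])
print('cast',r.x,'deg',np.degrees(r.x[2]),'res',np.round(r.fun,2));print(np.round(P(r.x),1))
c=r.x[:2]
for z in (84,93,98): print('captop proj (crop a)',z,np.round((proj(f,[[*c,z]])-[190,145]+.5)*4.5-.5,0))
# stand base corners, base plate top unknown ~ 10
q=A([[500,332],[675,376]]); w=atz(f,q,[8,8]);d=w[0]-w[1];print('base front',w.round(1),np.linalg.norm(d),'yaw',np.degrees(np.arctan2(-d[0],d[1])))
q=A([[572,118],[708,150],[536,263],[675,292]]);w=atz(f,q,125);print('fork plate',w.round(1))
for a,b in((0,1),(2,3)):
  d=w[a]-w[b];print(np.linalg.norm(d),np.degrees(np.arctan2(-d[0],d[1])))
print('handle top',atz(f,A([[620,195]]),205).round(1),'collar',atz(f,A([[613,218]]),131).round(1), 'side collar',atz(g,B([[304,258]]),131).round(1),'side htop',atz(g,B([[303,115]]),205).round(1))
E
python3 m.py
```

```text
pads top [[485.4  84.4  74. ]
 [602.4 156.   64. ]
 [606.3  18.1  54. ]]
pads side n,w [[490.4  89.4  74. ]
 [612.2  21.5  54. ]]
cast [566.18395184  86.41287059   3.17340772] deg 181.82286884713048 res [ 0.2  -0.7  -0.03 -0.38 -0.42 -0.57 -0.7   0.88 -1.17  0.47]
[[487.2  83.9  74. ]
 [603.5 156.1  64. ]
 [607.8  19.3  54. ]]
captop proj (crop a) 84 [[213. 189.]]
captop proj (crop a) 93 [[211. 186.]]
captop proj (crop a) 98 [[209. 185.]]
base front [[ 487.6  -79.3    8. ]
 [ 458.7 -186.1    8. ]] 110.63798173010683 yaw -15.157787670304337
fork plate [[ 596.3 -123.7  125. ]
 [ 576.6 -200.5  125. ]
 [ 513.5 -101.9  125. ]
 [ 495.8 -179.6  125. ]]
79.27496429274177 -14.384588552483516
79.69463075449409 -12.847096402050768
handle top [[ 537.7 -146.7  205. ]] collar [[ 537.5 -145.5  131. ]] side collar [[ 541.4 -151.9  131. ]] side htop [[ 539.8 -151.8  205. ]]
```

Call:
jog_arm([
  [0,0,-0.0823,0,0,0,0],
  [0,0,-0.0823,0,0,0,0],
  [0,0,-0.0823,0,0,0,0],
  [0,0,0,-0.06,-0.06,0,0],
  [0,0,0,-0.06,-0.06,0,0],
], squeeze=60)

```text
clock: 0.6
tool_pos: [249.1, 402.3, 230.8]
ee_rot: [[-1.0, -0.003, -0.0], [-0.003, 1.0, -0.001], [0.0, -0.001, -1.0]]
wrist_force: [1.3, 0.3, -0.0]
grip_width: 0.149
gripper_force: 0.0
```

Call:
jog_arm([
  [0,0,0,-0.06,-0.06,0,0],
  [0,0,0,-0.06,-0.06,0,0],
  [0,0,0,-0.06,-0.06,0,0],
  [0,0,0,-0.06,-0.06,0,0],
  [0,0,0,-0.06,-0.06,0,0],
])

```text
clock: 1.1
tool_pos: [399.9, 251.3, 231.2]
ee_rot: [[-1.0, -0.0, -0.0], [-0.0, 1.0, -0.0], [0.0, -0.0, -1.0]]
wrist_force: [0.5, 1.2, 0.1]
grip_width: 0.003
gripper_force: 0.0
```

Call:
jog_arm([
  [0,0,0,-0.06,-0.06,0,0],
  [0,0,0,-0.06,-0.06,0,0],
  [0,0,0,-0.06,-0.06,0,0],
  [0,0,0,-0.06,-0.06,0,0],
  [0,0,0,0,0,0,0],
])

```text
clock: 1.6
tool_pos: [521.4, 129.5, 230.4]
ee_rot: [[-1.0, 0.004, -0.001], [0.004, 1.0, -0.001], [0.001, -0.001, -1.0]]
wrist_force: [-1.1, 0.8, -0.7]
grip_width: -0.001
gripper_force: 0.0
```

Call:
jog_arm([
  [0,0,0,-0.046,-0.047,0,0],
  [0,0,0,-0.046,-0.047,0,0],
  [0,0,0,0,0,0.09,0],
  [0,0,0,0,0,0.09,0],
  [0,0,0,0,0,0.07,0],
])

```text
clock: 2.1
tool_pos: [564.0, 85.8, 103.7]
ee_rot: [[-1.0, 0.0, -0.002], [0.0, 1.0, -0.0], [0.002, -0.0, -1.0]]
wrist_force: [0.3, 0.5, 0.4]
grip_width: 0.004
gripper_force: 0.0
```

Call:
jog_arm([
  [0,0,0,0,0,0,0],
  [0,0,0,0,0,0,0],
  [0,0,0,0,0,0,0],
])

```text
clock: 2.4
tool_pos: [566.3, 86.2, 108.6]
ee_rot: [[-1.0, -0.0, 0.003], [-0.0, 1.0, 0.0], [-0.003, 0.0, -1.0]]
wrist_force: [-0.3, 0.3, 0.2]
grip_width: -0.001
gripper_force: 0.0
```

Run:
```python
from h import *
f=grab('top','top1');g=grab('side','side1');s=robot.state();print(s['tool_pos'],s['wrist_force'])
a=cv2.resize(f['frame'][150:250,190:290,::-1],(400,400),interpolation=cv2.INTER_CUBIC);b=cv2.resize(g['frame'][120:220,285:385,::-1],(400,400),interpolation=cv2.INTER_CUBIC)
cv2.imwrite('pics/c.png',cv2.convertScaleAbs(np.hstack([a,b]),alpha=1.3))
print(proj(g,[s['tool_pos']]))
```

```text
[566.27341628  86.19240182 108.35183673] [ 0.1946496  -0.92835411 -0.2223726 ]
[[326.968335   175.80995848]]
```

View pics/c.png

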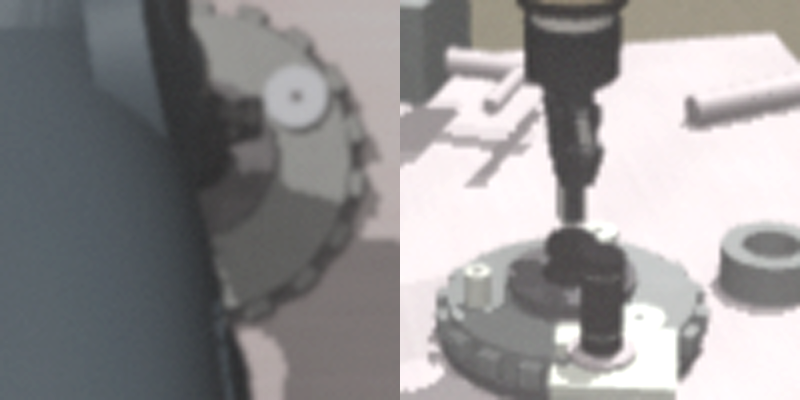

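The side crop shows the closed fingers centred above the cap, with their tip at pixel (327.5,175.5); the projected TCP is (327.0,175.8). I'll press the cap slowly.

Call:
jog_arm([
  [0,0,0,0,0,0.006,0],
  [0,0,0,0,0,0.006,0],
  [0,0,0,0,0,0.006,0],
  [0,0,0,0,0,0.006,0],
  [0,0,0,0,0,0.004,0],
])

```text
clock: 3.0
tool_pos: [565.1, 85.9, 92.2]
ee_rot: [[-1.0, -0.0, 0.0], [-0.0, 1.0, -0.0], [-0.0, -0.0, -1.0]]
wrist_force: [-1.6, -1.5, 6.3]
grip_width: -0.0
gripper_force: 3.1
```

Call:
jog_arm([
  [0,0,0,0,0,0.004,0],
  [0,0,0,0,0,0.004,0],
  [0,0,0,0,0,0.003,0],
  [0,0,0,0,0,0.003,0],
  [0,0,0,0,0,0,0],
])

```text
clock: 3.5
tool_pos: [565.0, 85.9, 85.2]
ee_rot: [[-1.0, 0.0, -0.0], [0.0, 1.0, 0.0], [0.0, 0.0, -1.0]]
wrist_force: [0.2, 0.2, 1.3]
grip_width: 0.002
gripper_force: 0.6
```

Call:
jog_arm([
  [0,0,0,0,0,0.002,0],
  [0,0,0,0,0,0.002,0],
  [0,0,0,0,0,0,0],
])

```text
clock: 3.8
tool_pos: [565.1, 85.9, 83.9]
ee_rot: [[-1.0, -0.0, 0.001], [-0.0, 1.0, 0.0], [-0.001, 0.0, -1.0]]
wrist_force: [-5.0, -0.8, 12.9]
grip_width: -0.004
gripper_force: 6.9
```

Call:
jog_arm([
  [0,0,0,0,0,0.001,0],
  [0,0,0,0,0,0.001,0],
  [0,0,0,0,0,0,0],
])

```text
clock: 4.1
tool_pos: [565.2, 85.9, 83.8]
ee_rot: [[-1.0, -0.0, 0.001], [-0.0, 1.0, 0.0], [-0.001, 0.0, -1.0]]
wrist_force: [-11.4, -1.1, 29.2]
grip_width: -0.004
gripper_force: 14.1
```

The cap is home: z stopped at 84 and the force rose to 29 N. Now to the probe.

Call:
jog_arm([
  [0,0,0,0,0,-0.02,0],
  [0,0,0,0,0,-0.06,0],
  [0,0,0,0,0,-0.08,0],
  [0,0,0,0,0,-0.08,85],
  [0,0,0,0,0,-0.08,85],
])

```text
clock: 4.6
tool_pos: [564.7, 85.8, 244.0]
ee_rot: [[-1.0, -0.0, -0.0], [-0.0, 1.0, -0.0], [0.0, -0.0, -1.0]]
wrist_force: [2.1, -0.8, 0.4]
grip_width: 0.336
gripper_force: 0.0
```

Call:
jog_arm([
  [0,0,0,0.01,-0.08,0,85],
  [0,0,0,0.01,-0.08,0,85],
  [0,0,0,0.01,-0.08,0,85],
  [0,0,0,0.01,-0.08,0,85],
  [0,0,0,0.01,-0.08,0,85],
])

```text
clock: 5.1
tool_pos: [539.7, -115.7, 242.4]
ee_rot: [[-1.0, -0.0, 0.0], [-0.0, 1.0, -0.0], [-0.0, -0.0, -1.0]]
wrist_force: [0.8, 0.1, -0.8]
grip_width: 0.997
gripper_force: 0.0
```

Call:
jog_arm([
  [0,0,0,0.004,-0.05,0,85],
  [0,0,0,0,-0.018,0,85],
  [0,0,0,0,0,0,85],
  [0,0,0,0,0,0,85],
  [0,0,0,0,0,0,85],
])

```text
clock: 5.6
tool_pos: [538.3, -146.9, 242.3]
ee_rot: [[-1.0, -0.001, -0.0], [-0.001, 1.0, 0.0], [0.0, 0.0, -1.0]]
wrist_force: [0.3, -0.1, 0.3]
grip_width: 0.989
gripper_force: 0.0
```

Run:
```python
from h import *
f=grab('top','top2');g=grab('side','side2');s=robot.state();print(s['tool_pos'],s['wrist_force'])
a=cv2.resize(f['frame'][130:230,270:370,::-1],(400,400),interpolation=cv2.INTER_CUBIC);b=cv2.resize(g['frame'][140:240,285:385,::-1],(400,400),interpolation=cv2.INTER_CUBIC)
cv2.imwrite('pics/d.png',cv2.convertScaleAbs(np.hstack([a,b]),alpha=1.3))
t=s['tool_pos']; print(((proj(g,[t,[t[0],t[1],205]])-[285,140]+.5)*4-.5+[400,0]).round(1))
for c in((84,'home'),):print(((proj(g,[[566,86,84]])).round(1)))
```

```text
[ 538.28992299 -147.10373089  242.35193617] [-0.43636574  1.24812899  0.26799062]
[[599.  123. ]
 [598.2 173.5]]
[[326.9 182.5]]
```

View pics/d.png

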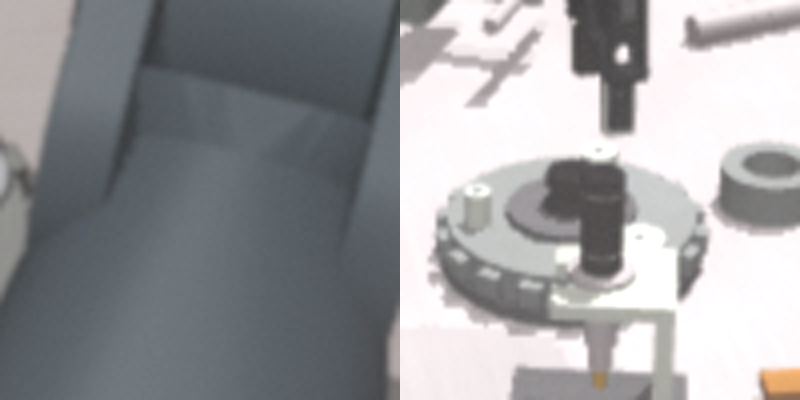

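The side crop shows the handle top centre at about (602,173), with the open fingers lined up over it in x; the fingers show the same small offset from the projection, so I'll descend straight down and grip.

Call:
jog_arm([
  [0,0,0,0,0,0.04,85],
  [0,0,0,0,0,0.04,85],
  [0,0,0,0,0,0.04,85],
  [0,0,0,0,0,0.04,85],
  [0,0,0,0,0,0.016,85],
])

```text
clock: 6.2
tool_pos: [537.4, -147.3, 152.7]
ee_rot: [[-1.0, -0.001, -0.002], [-0.001, 1.0, 0.001], [0.002, 0.001, -1.0]]
wrist_force: [0.1, -0.2, -0.3]
grip_width: 0.997
gripper_force: 0.0
```

Call:
jog_arm([
  [0,0,0,0,0,0,85],
  [0,0,0,0,0,0,85],
  [0,0,0,0,0,0,34],
  [0,0,0,0,0,0,34],
  [0,0,0,0,0,0,34],
])

```text
clock: 6.7
tool_pos: [538.3, -148.2, 154.8]
ee_rot: [[-1.0, -0.0, 0.001], [-0.0, 1.0, -0.0], [-0.001, -0.0, -1.0]]
wrist_force: [0.7, -0.3, 0.8]
grip_width: 0.509
gripper_force: 0.0
```

Call:
jog_arm([
  [0,0,0,0,0,0,33],
  [0,0,0,0,0,0,32],
  [0,0,0,0,0,0,31],
  [0,0,0,0,0,0,30],
  [0,0,0,0,0,0,28],
])

```text
clock: 7.2
tool_pos: [538.1, -148.1, 154.5]
ee_rot: [[-1.0, -0.0, 0.0], [-0.0, 1.0, 0.0], [-0.0, 0.0, -1.0]]
wrist_force: [-1.2, 1.0, 3.8]
grip_width: 0.338
gripper_force: 46.8
```

Call:
jog_arm([
  [0,0,0,0,0,0,24],
  [0,0,0,0,0,0,20],
  [0,0,0,0,0,0,20],
])

```text
clock: 7.5
tool_pos: [538.1, -148.1, 154.5]
ee_rot: [[-1.0, -0.0, 0.0], [-0.0, 1.0, 0.0], [-0.0, 0.0, -1.0]]
wrist_force: [-2.2, 1.8, 5.3]
grip_width: 0.338
gripper_force: 58.7
```

Call:
jog_arm([
  [0,0,0,0,0,-0.01,20],
  [0,0,0,0,0,-0.04,20],
  [0,0,0,0,0,-0.06,20],
  [0,0,0,0,0,-0.06,20],
  [0,0,0,0,0,-0.05,20],
])

```text
clock: 8.0
tool_pos: [538.0, -148.2, 265.9]
ee_rot: [[-1.0, 0.0, 0.0], [0.0, 1.0, -0.0], [-0.0, -0.0, -1.0]]
wrist_force: [0.2, -0.4, -2.3]
grip_width: 0.333
gripper_force: 59.5
```

Call:
jog_arm([
  [0,0,0,0.01,0.04,0,20],
  [0,0,0,0.02,0.08,0,20],
  [0,0,0,0.02,0.08,0,20],
  [0,0,0,0.02,0.08,0,20],
  [0,0,0,0.02,0.08,0,20],
])

```text
clock: 8.5
tool_pos: [492.3, 33.2, 264.4]
ee_rot: [[-1.0, 0.0, -0.0], [0.0, 1.0, -0.0], [0.0, -0.0, -1.0]]
wrist_force: [0.3, -0.1, -2.4]
grip_width: 0.337
gripper_force: 59.7
```

Call:
jog_arm([
  [0,0,0,0.01,0.08,0,20],
  [0,0,0,0.002,0.026,0.02,20],
  [0,0,0,0,0,0.04,20],
  [0,0,0,0,0,0.02,20],
  [0,0,0,0,0,0.012,20],
])

```text
clock: 9.0
tool_pos: [486.7, 84.4, 217.3]
ee_rot: [[-1.0, 0.0, -0.002], [0.0, 1.0, -0.0], [0.002, -0.0, -1.0]]
wrist_force: [-0.4, -0.5, -2.4]
grip_width: 0.338
gripper_force: 59.9
```

Call:
jog_arm([
  [0,0,0,0,0,0,20],
  [0,0,0,0,0,0,20],
  [0,0,0,0,0,0,20],
  [0,0,0,0,0,0,20],
])

```text
clock: 9.4
tool_pos: [487.4, 84.7, 218.8]
ee_rot: [[-1.0, 0.0, 0.001], [0.0, 1.0, 0.0], [-0.001, 0.0, -1.0]]
wrist_force: [0.5, 0.1, -2.1]
grip_width: 0.338
gripper_force: 59.9
```

Run:
```python
from h import *
f=grab('top','top3');g=grab('side','side3');s=robot.state();print(s['tool_pos'],s['wrist_force'],s['grip_width'])
a=cv2.resize(f['frame'][150:250,190:290,::-1],(300,300),interpolation=cv2.INTER_CUBIC);b=cv2.resize(g['frame'][130:230,275:360,::-1],(510,600),interpolation=cv2.INTER_CUBIC)
a=np.vstack([a,a*0])
cv2.imwrite('pics/e.png',cv2.convertScaleAbs(np.hstack([a,b])[:600,:800],alpha=1.3))
t=s['tool_pos']; print(((proj(g,[t,t-[0,0,124.3],[*t[:2],74]])-[275,130]+.5)*6-.5+[300,0]).round(1))
```

```text
[487.26655012  84.81007631 218.63565122] [-0.45819291 -0.14517705 -2.3695426 ] 0.33856877803716584
[[465.4  99.1]
 [470.8 314.2]
 [471.6 347.5]]
```

View pics/e.png

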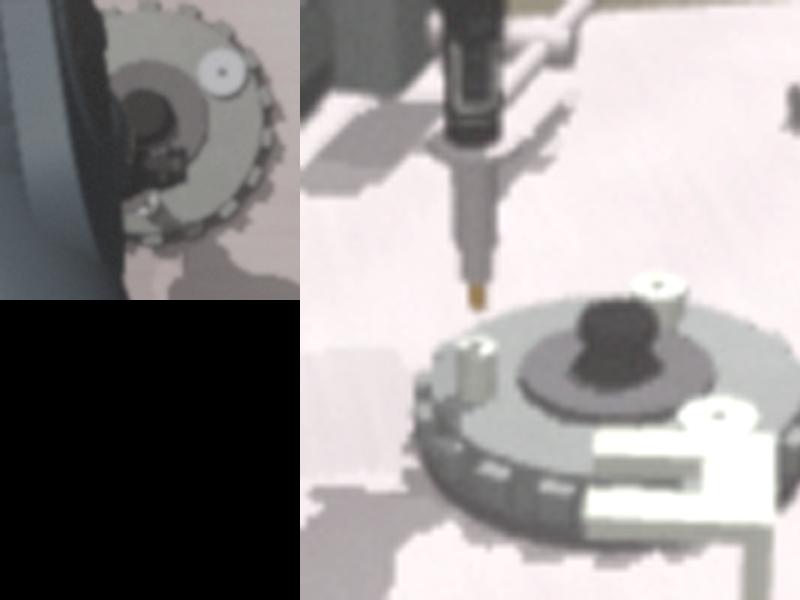

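The side crop shows the upright probe with its tip at (477,309), directly above the narrow pad's spot at (477,344). The tip's offset from the projection gives the side camera bias. Next I'll refine all three pad spots with that bias.

Run:
```python
from h import *
g=load('side3');im=g['frame'].astype(int)
def patch(u,v,w=5,h=4):
    print((u,v));print(im[v-h:v+h+1,u-w:u+w+1].sum(2)//3)
patch(304,187);patch(334,178);patch(344,199)
print('tip R-B');u,v=304,179;p=im[v-5:v+6,u-5:u+6];print(p[...,0]-p[...,2]);print(p.sum(2)//3)
f=load('top0');im=f['frame'].astype(int)
for u,v in((238,217),(212,175),(264,174)):patch(u,v,8,8) if 0 else patch(u,v,4,4)
```

```text
(304, 187)
[[188 189 188 188 188 180 167 165 155 150 149]
 [188 188 187 185 180 162 152 149 148 149 148]
 [188 185 182 171 162 158 157 152 147 148 147]
 [180 174 173 176 170 174 179 172 156 149 147]
 [152 151 168 180 152 138 176 196 173 150 147]
 [140 137 131 134 129 142 189 189 157 149 148]
 [136 134 116 119 128 134 149 133 130 144 147]
 [138 134 116 117 122 127 125 119 124 145 147]
 [137 134 116 117 123 124 122 119 127 145 147]]
(334, 178)
[[189 189 189 188 188 189 189 186 186 187 186]
 [189 189 191 192 194 193 193 190 189 187 187]
 [189 192 199 203 198 192 196 203 201 194 189]
 [189 196 204 202 184 156 174 204 206 201 186]
 [181 176 194 197 197 184 198 201 199 189 164]
 [146 125 140 157 182 183 185 177 162 136 156]
 [ 81  75  83 107 127 135 135 132 125 121 152]
 [ 64  66  67  75  88 116 125 122 118 118 142]
 [ 65  67  66  65  74  97 123 121 118 121 143]]
(344, 199)
[[115 118 120 112 137 162 163 162 156 154 152]
 [129 145 161 168 191 195 194 192 178 171 163]
 [170 200 204 203 205 203 202 205 204 202 192]
 [201 207 207 206 198 183 184 205 207 206 204]
 [205 207 207 204 187 161 168 2
[... 1516 characters left out ...]
122 124 124 124 120 115]
 [113 120 123 124 122 122 124 124 120]
 [118 123 123 120 117 116 120 124 122]
 [120 123 122 113 101  99 110 121 124]
 [121 124 120 106  91  91 104 118 123]
 [121 123 121 112  99 100 113 120 122]
 [119 122 123 119 114 117 122 123 123]
 [115 121 123 123 123 123 123 123 118]
 [106 111 118 121 121 121 120 114 104]]
(264, 174)
[[123 124 124 124 124 124 124 124 123]
 [123 123 123 122 121 123 124 124 124]
 [123 123 118 112 112 117 122 124 124]
 [124 121 111  98  95 108 120 123 124]
 [123 120 111  96  92 107 121 123 123]
 [124 122 117 109 106 114 122 124 124]
 [124 123 122 121 121 122 124 124 123]
 [124 123 124 124 123 123 123 124 124]
 [123 125 123 124 123 124 123 123 120]]
```

Run:
```python
from h import *
def spot(f,u,v,w=2):
    im=f['frame'].astype(float).sum(2)/3; U,V=np.meshgrid(range(u-w,u+w+1),range(v-w,v+w+1)); p=im[v-w:v+w+1,u-w:u+w+1]
    W=np.clip(np.percentile(p,75)*.95-p,0,None); return (W*U).sum()/W.sum(),(W*V).sum()/W.sum()
f=load('top0')
T=[spot(f,238,217),spot(f,212,175),spot(f,264,173)];print('top',np.round(T,2),atz(f,T,[74,64,54]).round(1))
for t in('side0','side2'):
    im=load(t)['frame'].astype(int);print(t,im[184:192,299:311].sum(2)//3)
g=load('side3');im=g['frame'].astype(int)
M=[(334-.0,177.1),(344.35,198.75)]
print('side m,w raw',atz(g,M,[64,54]).round(1),' bias1.07,-1.2:',atz(g,np.array(M)-[1.07,-1.2],[64,54]).round(1))
t=np.array([487.27,84.8,218.64]);o=t-[0,0,29.3]
print('collar bottom/top c',proj(g,[o,o+[0,0,6]]).round(2),'front bottom edge',proj(g,[o+[-4,-24,0]]).round(2),'lr',proj(g,[o-[24,0,-3],o+[24,0,3]]).round(2),'nose bot',proj(g,[o-[0,9,75]]).round(2))
print(im[146:160,299:309].sum(2)//3); print(im[153,292:314].sum(1)//3,im[165,292:314].sum(1)//3)
```

```text
top [[238.03 217.25]
 [212.56 174.99]
 [263.64 173.66]] [[486.   84.5  74. ]
 [602.6 155.8  64. ]
 [605.8  18.7  54. ]]
side0 [[184 182 183 180 174 157 148 144 143 144 143 143]
 [183 181 177 167 160 156 155 149 144 142 142 143]
 [176 170 171 177 171 175 178 169 152 143 143 142]
 [154 152 174 191 163 151 174 191 168 144 143 140]
 [144 145 160 183 170 174 187 183 152 144 143 141]
 [141 140 119 129 143 146 145 130 126 141 143 139]
 [142 138 117 116 123 122 121 115 122 141 142 139]
 [141 138 117 115 120 121 119 116 121 141 142 137]]
side2 [[195 195 194 191 186 169 158 155 154 153 153 154]
 [194 192 188 179 170 167 165 159 155 154 155 154]
 [188 181 181 190 182 186 189 180 163 154 153 154]
 [165 164 186 203 175 162 185 203 178 156 154 154]
 [154 156 171 196 181 185 199 195 164 154 153 154]
 [152 149 129 140 153 157 156 140 135 151 154 153]
 [152 149 125 124 132 133 130 126 131 150 154 153]
 [154 149 124 123 128 129 129 124 130 152 154 150]]
side m,w raw [[605.8 158.3  64. ]
 [610.4  21.8  54. ]]  bias1.07,-1.2: [[600.3 150.1  64. ]
 [605.3  15.   54. ]]
collar bottom/top c [[302.37 154.86
[... 205 characters left out ...]
]
 [ 69  62  84  93  90  83  79  71  65 102]
 [ 79  56  63  64  65  64  61  59  68 117]
 [ 87  62  65  72  72  71  69  63  64 115]
 [ 75  52  54  55  55  52  55  53  59 113]
 [ 70  51  51  53  51  53  52  54  64 117]
 [ 88  69  56  54  56  54  58  71  94 146]
 [110  96  81  76  75  77  87 119 146 176]
 [113 115 111 112 112 113 123 159 168 163]
 [113 112 111 113 115 114 114 127 117 114]
 [141 111 106 107 107 106 107 102  98 108]
 [176 126 107 106 104 106 103  97  96 114]
 [178 126 105 107 109 106 103  97  97 114]]
[117 118 121 126 118 113 110  88  69  56  54  56  54  58  71  94 146 181
 180 160 131 124] [186 188 188 187 187 188 187 183 145 109 106 109 107 104 102 124 187 191
 191 190 190 192]
```

Run:
```python
from h import *
g=load('side2');im=g['frame'].astype(int)
t=np.array([538.1,-148.1,154.5]);o=np.array([538.1,-148.1,125])
print('tip',proj(g,[o-[0,0,95]]).round(2),'htop',proj(g,[o+[0,0,80]]).round(2),'htop far',proj(g,[o+[0,15,80]]),'front collar',proj(g,[o+[-4,-24,0]]).round(2))
p=im[229:242,330:340];print(p[...,0]-p[...,2])
print('handle col');print(im[174:216,333:338].sum(2)//3)
g=load('side3')
print('htop3',proj(g,[[487.27,84.8,189.34+80]]))
```

```text
tip [[333.28 237.18]] htop [[334.18 183.17]] htop far [[333.00158683 180.62519856]] front collar [[334.17 213.5 ]]
[[ 6  6  6  4  3  4  5  4  6  6]
 [ 6  7  5  4  5  5  4  5  6  5]
 [ 5  5  5  5  5  5  5  4  6  5]
 [ 4  4  5 11 12 11  7  4  5  5]
 [ 2  2  7 31 41 39 25  5  1  3]
 [ 1  0  6 33 52 51 29  3  1  1]
 [ 0  0  4 32 52 52 28  4  2  0]
 [ 2  1  4 21 42 42 24  2  1  0]
 [ 0  1  2  5 16 18  5  0  1  1]
 [ 0  1  0 -1  3  3  1 -1  1  0]
 [ 0  0  1  1  1  2  0 -1  1  2]
 [ 2  1  1  2  1  0  1  1  2  1]
 [ 1  2  3  0  1  1  2  2  2  2]]
handle col
[[194 194 189 175 165]
 [201 200 199 194 194]
 [205 199 202 209 207]
 [191 163 180 209 212]
 [203 192 204 208 205]
 [188 190 189 183 167]
 [131 132 132 129 121]
 [ 80  76  76  76  76]
 [ 67  66  66  66  67]
 [ 68  68  68  67  66]
 [ 67  67  67  66  68]
 [ 65  65  63  65  66]
 [ 60  61  62  61  62]
 [ 60  62  61  63  64]
 [ 65  65  65  63  63]
 [ 77  75  74  70  72]
 [ 67  69  71  68  69]
 [ 62  61  63  61  62]
 [ 63  62  61  63  61]
 [ 62  61  64  62  63]
 [ 61  61  62  63  61]
 [ 62  61  63  62  60]
 [ 62  61  62  62  62]
 [ 63  61  60  61  63]
 [ 63  63  62  63  60]
 [ 61  61  62  62  63]
 [ 62  62  63  60  63]
 [ 62  61  62  62  64]
 [ 63  65  63  63  62]
 [ 67  66  63  66  68]
 [ 77  75  72  73  80]
 [ 66  69  70  70  70]
 [ 63  63  65  65  64]
 [ 62  63  63  63  62]
 [ 75  70  70  71  74]
 [106 101 100 102 111]
 [124 131 134 140 148]
 [122 130 135 152 152]
 [120 122 126 130 134]
 [136 142 162 162 172]
 [156 171 203 207 208]
 [192 202 207 208 208]]
htop3 [[301.74884013 130.46510983]]
```

The spots measured against the in-hand tip agree within about 1 mm in x and 2 mm in y. I'll touch the narrow pad at (486.1, 84).

Call:
jog_arm([
  [0,0,0,0.002,-0.0016,0.01,20],
  [0,0,0,0,0,0.01,20],
  [0,0,0,0,0,0.008,20],
  [0,0,0,0,0,0.006,20],
  [0,0,0,0,0,0.004,20],
])

```text
clock: 10.0
tool_pos: [485.9, 84.1, 198.9]
ee_rot: [[-1.0, -0.0, -0.0], [-0.0, 1.0, -0.0], [0.0, -0.0, -1.0]]
wrist_force: [-0.8, 0.2, -2.9]
grip_width: 0.34
gripper_force: 60.0
```

Call:
jog_arm([
  [0,0,0,0,0,0.002,20],
  [0,0,0,0,0,0,20],
  [0,0,0,0,0,0,20],
])

```text
clock: 10.3
tool_pos: [486.1, 84.1, 198.4]
ee_rot: [[-1.0, -0.0, 0.0], [-0.0, 1.0, 0.0], [-0.0, 0.0, -1.0]]
wrist_force: [-0.1, -0.7, -3.0]
grip_width: 0.338
gripper_force: 60.2
```

Call:
jog_arm([
  [0,0,0,0,0,0.002,20],
  [0,0,0,0,0,0,20],
])

```text
clock: 10.5
tool_pos: [486.2, 84.1, 197.4]
ee_rot: [[-1.0, 0.0, 0.0], [0.0, 1.0, 0.0], [-0.0, 0.0, -1.0]]
wrist_force: [-1.0, 0.4, 1.2]
grip_width: 0.336
gripper_force: 60.3
```

Call:
jog_arm([
  [0,0,0,0,0,0.002,20],
  [0,0,0,0,0,0,20],
])

```text
clock: 10.7
tool_pos: [486.1, 84.1, 196.3]
ee_rot: [[-1.0, -0.0, 0.0], [-0.0, 1.0, 0.0], [-0.0, 0.0, -1.0]]
wrist_force: [0.4, -0.2, 1.6]
grip_width: 0.337
gripper_force: 60.3
```

Contact came at the expected height. Next I'll check the centring while the tip is touching.

Run:
```python
from h import *
g=grab('side','side4');im=g['frame']
b=cv2.resize(im[172:197,289:319,::-1],(720,600),interpolation=cv2.INTER_CUBIC)
cv2.imwrite('pics/f.png',cv2.convertScaleAbs(b,alpha=1.2))
t=robot.state()['tool_pos'];print(t)
# pad outline predicted around tip xy, with bias
th=np.linspace(0,2*np.pi,9)[:-1]
for c in ([486.1,84.1],[486.1,82]): print(c,proj(g,[[c[0],c[1],74],[c[0],c[1]+11,74],[c[0],c[1]-11,74],[c[0],c[1]-11,44]]).round(2))
print(im[182:199,302:307].astype(int).sum(2)//3)
g2=load('side2');print(g2['frame'][182:199,302:307].astype(int).sum(2)//3)
```

```text
[486.12854266  84.09392219 196.35037687]
[486.1, 84.1] [[302.87 187.63]
 [302.36 186.06]
 [303.38 189.22]
 [303.58 197.29]]
[486.1, 82] [[302.96 187.93]
 [302.45 186.36]
 [303.48 189.52]
 [303.68 197.61]]
[[117 108 110 105 125]
 [135 111 105 106 130]
 [153 104  95 106 142]
 [141  98  93 106 147]
 [134  97  92 112 164]
 [128 102 103 132 188]
 [126 120 123 147 184]
 [118 126 132 141 132]
 [118 123 126 125 120]
 [118 121 125 124 120]
 [117 123 124 124 117]
 [118 122 125 121 116]
 [117 123 124 121 116]
 [117 123 123 121 118]
 [116 119 120 120 126]
 [104 108 118 122 142]
 [105 120 141 144 146]]
[[197 196 196 193 192]
 [196 195 188 173 172]
 [191 186 169 158 155]
 [179 170 167 165 159]
 [190 182 186 189 180]
 [203 175 162 185 203]
 [196 181 185 199 195]
 [140 153 157 156 140]
 [124 132 133 130 126]
 [123 128 129 129 124]
 [124 129 130 128 124]
 [125 129 129 128 122]
 [124 130 129 128 122]
 [124 127 129 127 123]
 [120 126 127 126 132]
 [111 113 125 128 148]
 [121 125 147 150 151]]
```

View pics/f.png

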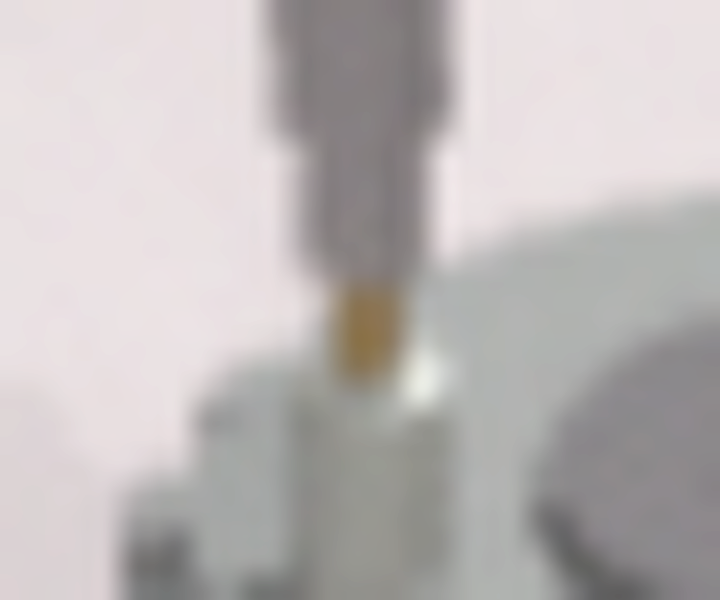

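The crop shows the brass tip bottom at (367,385), which is pixel (303.8,187.3). That coincides with the dark spot at (303.85,187.25), so the tip is centred. Now the 5 mm push and the pause.

Call:
jog_arm([
  [0,0,0,0,0,0.003,20],
  [0,0,0,0,0,0.003,20],
  [0,0,0,0,0,0,20],
  [0,0,0,0,0,0,20],
  [0,0,0,0,0,0,20],
])

```text
clock: 11.25
tool_pos: [486.2, 84.1, 193.4]
ee_rot: [[-1.0, -0.0, 0.0], [-0.0, 1.0, 0.0], [-0.0, 0.0, -1.0]]
wrist_force: [0.4, 0.2, 3.2]
grip_width: 0.337
gripper_force: 60.4
```

Call:
jog_arm([
  [0,0,0,0,0,0,20],
  [0,0,0,0,0,0,20],
  [0,0,0,0,0,0,20],
  [0,0,0,0,0,0,20],
  [0,0,0,0,0,0,20],
])

```text
clock: 11.75
tool_pos: [486.1, 84.1, 193.3]
ee_rot: [[-1.0, 0.0, -0.0], [0.0, 1.0, 0.0], [0.0, 0.0, -1.0]]
wrist_force: [-0.8, 0.2, 2.3]
grip_width: 0.339
gripper_force: 60.4
```

Call:
jog_arm([
  [0,0,0,0,0,-0.01,20],
  [0,0,0,0,0,-0.02,20],
  [0,0,0,0,0,-0.044,20],
  [0,0,0,-0.02,0.012,0,20],
  [0,0,0,-0.05,0.031,0,20],
])

```text
clock: 12.25
tool_pos: [521.4, 105.4, 231.3]
ee_rot: [[-1.0, 0.001, 0.001], [0.001, 1.0, 0.0], [-0.001, 0.0, -1.0]]
wrist_force: [1.5, 0.1, -1.9]
grip_width: 0.338
gripper_force: 60.1
```

Call:
jog_arm([
  [0,0,0,-0.06,0.037,0,20],
  [0,0,0,-0.06,0.037,0,20],
  [0,0,0,-0.035,0.02,0,20],
  [0,0,0,-0.008,0.006,0.02,20],
  [0,0,0,0,0,0.02,20],
])

```text
clock: 12.75
tool_pos: [602.8, 156.0, 208.5]
ee_rot: [[-1.0, -0.0, -0.001], [-0.0, 1.0, -0.0], [0.001, -0.0, -1.0]]
wrist_force: [-0.6, -0.3, -3.1]
grip_width: 0.337
gripper_force: 60.2
```

Call:
jog_arm([
  [0,0,0,0,0,0.02,20],
  [0,0,0,0,0,0.01,20],
  [0,0,0,0,0,0,20],
  [0,0,0,0,0,0,20],
  [0,0,0,0,0,0,20],
])

```text
clock: 13.25
tool_pos: [602.7, 155.5, 196.0]
ee_rot: [[-1.0, 0.0, 0.001], [0.0, 1.0, 0.0], [-0.001, 0.0, -1.0]]
wrist_force: [0.1, 0.1, -2.5]
grip_width: 0.332
gripper_force: 60.2
```

Run:
```python
from h import *
g=grab('side','side5');t=robot.state()['tool_pos'];print(t,robot.state()['wrist_force'])
print(proj(g,[t-[0,0,124.3],[*t[:2],64]]).round(2))
im=g['frame'].astype(int);p=im[168:182,328:342];print(p[...,0]-p[...,2]);print(p.sum(2)//3)
```

```text
[602.72881654 155.52554457 195.9178169 ] [ 0.49372989 -0.23220311 -2.2867354 ]
[[333.32 175.55]
 [333.29 177.53]]
[[ 6  7  6  6  5  4  6  2  5  5  5  6  6  6]
 [ 6  5  6  6  6  6  6  5  4  5  6  6  6  7]
 [ 7  6  5  6  6  8 10  8  5  6  5  7  6  7]
 [ 6  7  6  6  7 16 25 27 11  7  6  6  6  6]
 [ 7  7  6  7  7 23 45 40 16  6  7  6  6  6]
 [ 6  7  7  6  8 24 48 35 14  5  5  5  5  5]
 [ 7  5  7  6  8 21 42 32 11  6  5  6  6  6]
 [ 7  6  6  6  7 13 22 19  7  6  5  6  6  6]
 [ 6  6  6  8  6  7  9  8  6  6  6  6  6  6]
 [ 6  6  6  7  7  4  5  4  5  4  5  6  7  7]
 [ 7  6  5  7  7  6  5  5  3  2  3  6  6  6]
 [ 2  3  2  5  6  6  7  5  4  4  5  5  5  5]
 [ 1  2  2  4  4  6  5  6  4  5  3  2  3  4]
 [ 2  1  1  1  1  2  5  5  4  4  4  1  0 -1]]
[[189 190 189 182 129 107 112 110 108 139 184 187 187 187]
 [190 190 189 183 134 111 112 109 112 149 184 187 187 187]
 [190 190 190 185 155 121 110 110 117 160 185 187 187 188]
 [189 190 191 190 180 141 107 103 133 180 187 187 187 187]
 [189 190 189 189 182 139 100 104 147 184 187 187 187 188]
 [189 189 190 189 182 139 100 110 161 183 187 187 187 188]
 [189 189 189 188 182 146 110 122 168 184 187 187 188 188]
 [189 189 189 190 187 169 147 161 183 188 188 188 188 189]
 [189 189 189 192 192 181 176 183 195 196 195 190 188 188]
 [189 186 186 185 180 139 118 147 196 204 201 187 188 189]
 [180 177 147 138 140 134 128 150 197 199 190 164 186 190]
 [133 140 114 116 128 140 142 150 174 162 136 156 184 188]
 [ 73  76  72  80 102 119 126 129 131 126 122 152 172 174]
 [ 59  61  66  68  72  89 117 125 122 119 118 141 154 155]]
```

Call:
jog_arm([
  [0,0,0,0,-0.0014,0.006,20],
  [0,0,0,0,0,0.006,20],
  [0,0,0,0,0,0.004,20],
  [0,0,0,0,0,0.003,20],
  [0,0,0,0,0,0.003,20],
])

```text
clock: 13.8
tool_pos: [602.7, 154.9, 184.4]
ee_rot: [[-1.0, -0.0, 0.0], [-0.0, 1.0, 0.0], [-0.0, 0.0, -1.0]]
wrist_force: [-0.3, -0.1, 2.7]
grip_width: 0.339
gripper_force: 60.5
```

Call:
jog_arm([
  [0,0,0,0,0,0.002,20],
  [0,0,0,0,0,0,20],
  [0,0,0,0,0,0,20],
  [0,0,0,0,0,0,20],
  [0,0,0,0,0,0,20],
])

```text
clock: 14.3
tool_pos: [602.6, 154.9, 183.4]
ee_rot: [[-1.0, -0.0, 0.0], [-0.0, 1.0, 0.0], [-0.0, 0.0, -1.0]]
wrist_force: [-0.1, 0.0, 2.5]
grip_width: 0.335
gripper_force: 60.5
```

Call:
jog_arm([
  [0,0,0,0,0,0,20],
  [0,0,0,0,0,0,20],
  [0,0,0,0,0,0,20],
])

```text
clock: 14.6
tool_pos: [602.6, 154.9, 183.3]
ee_rot: [[-1.0, -0.0, 0.0], [-0.0, 1.0, 0.0], [-0.0, 0.0, -1.0]]
wrist_force: [0.2, -0.1, 2.9]
grip_width: 0.332
gripper_force: 60.5
```

Call:
jog_arm([
  [0,0,0,0,0,-0.01,20],
  [0,0,0,0,0,-0.02,20],
  [0,0,0,0,0,-0.06,20],
  [0,0,0,-0.002,-0.03,0,20],
  [0,0,0,-0.002,-0.07,0,20],
])

```text
clock: 15.1
tool_pos: [604.9, 106.0, 229.0]
ee_rot: [[-1.0, -0.003, 0.001], [-0.003, 1.0, 0.001], [-0.001, 0.001, -1.0]]
wrist_force: [-0.6, -1.4, -2.8]
grip_width: 0.336
gripper_force: 60.2
```

Call:
jog_arm([
  [0,0,0,-0.002,-0.08,0,20],
  [0,0,0,-0.0004,-0.06,0,20],
  [0,0,0,0,-0.033,0.01,20],
  [0,0,0,0,0,0.03,20],
  [0,0,0,0,0,0.03,20],
])

```text
clock: 15.6
tool_pos: [605.8, 17.7, 192.7]
ee_rot: [[-1.0, 0.001, 0.0], [0.001, 1.0, 0.0], [-0.0, 0.0, -1.0]]
wrist_force: [-0.9, 0.7, -2.6]
grip_width: 0.338
gripper_force: 60.3
```

Call:
jog_arm([
  [0,0,0,0,0,0.015,20],
  [0,0,0,0,0,0,20],
  [0,0,0,0,0,0,20],
  [0,0,0,0,0,0,20],
])

```text
clock: 16.0
tool_pos: [606.1, 18.6, 186.6]
ee_rot: [[-1.0, -0.0, 0.001], [-0.0, 1.0, 0.0], [-0.001, 0.0, -1.0]]
wrist_force: [-0.6, -0.1, -2.9]
grip_width: 0.338
gripper_force: 60.3
```

Run:
```python
from h import *
g=grab('side','side6');t=robot.state()['tool_pos'];print(t,robot.state()['wrist_force'])
print(proj(g,[t-[0,0,124.3],[*t[:2],54]]).round(2))
im=g['frame'].astype(int);p=im[188:203,337:352];print(p[...,0]-p[...,2]);print(p.sum(2)//3)
```

```text
[606.14373721  18.52924694 186.5204746 ] [-0.01729047  0.25206978 -1.36766997]
[[343.35 197.14]
 [343.28 199.38]]
[[ 1  1  1  0  1  3  5  5  3  5  3 -1 -1 -2 -2]
 [ 3  2  1  1  1  2  5  5  5  4  3  0  1  1 -2]
 [ 2  1  1  1  1  4  4  5  4  3  2  0  0 -1 -1]
 [ 1  2  2  1  2  2  4  5  5  4  2  0 -1  0 -2]
 [ 1  2  1  1  3  3  7 12 12  9  0  0 -1  0  0]
 [ 1  0  1  1  1  4 21 40 39 23  2  0  0  0 -1]
 [ 0  1  1  2  2  3 21 51 49 24  1 -1  0 -1 -2]
 [ 0  1  1  2  3  6 22 49 46 20  2  0 -1 -1  1]
 [ 1  2  3  3  6  8 18 32 35 14  3  2  0  2  0]
 [ 1  3  5  6  6  7  9 16 17  7  4  3  3  2  2]
 [ 4  5  7  7  7  8  7  6  7  7  6  4  3  2  2]
 [ 3  5  6  7  5  6  5  5  6  6  3  4  3  4  2]
 [ 2  5  8  6  5  5  5  6  6  5  3  4  4  4  3]
 [ 3  4  5  6  6  5  5  6  4  4  4  3  3  3  2]
 [ 6  7  7  6  5  5  4  3  4  3  4  4  3  3  2]]
[[108 108 114 115 113 104 109 112 113 109 112 150 156 155 154]
 [108 109 111 114 113 103 107 112 111 109 114 151 155 156 154]
 [107 110 111 114 114 101 109 112 111 107 115 152 157 157 156]
 [109 109 111 110 112 104 108 111 112 109 120 151 154 156 155]
 [109 109 108 109 109 109 109 110 111 112 135 152 154 156 155]
 [108 108 109 109 110 110  96  99  98 114 148 153 153 153 153]
 [111 109 107 108 109 102  85  93  97 116 151 153 154 153 153]
 [109 110 110 113 117 105 101  98 102 127 154 156 154 153 153]
 [110 110 123 142 155 159 157 128 122 156 175 173 165 156 152]
 [102 121 164 193 197 197 193 172 165 195 204 205 194 177 155]
 [101 163 195 198 192 192 187 171 173 198 204 208 208 201 166]
 [124 185 192 186 151 144 135 116 139 198 208 209 209 204 176]
 [136 136 143 144 139 138 138 139 157 205 210 208 207 199 163]
 [141 128 136 143 158 162 163 168 178 206 209 209 203 182 159]
 [148 151 165 175 202 205 205 206 206 209 209 207 197 194 195]]
```

Call:
jog_arm([
  [0,0,0,0,-0.001,0.006,20],
  [0,0,0,0,0,0.006,20],
  [0,0,0,0,0,0.005,20],
  [0,0,0,0,0,0.003,20],
  [0,0,0,0,0,0.003,20],
])

```text
clock: 16.55
tool_pos: [605.9, 17.9, 174.4]
ee_rot: [[-1.0, -0.0, 0.0], [-0.0, 1.0, 0.0], [-0.0, 0.0, -1.0]]
wrist_force: [0.0, -0.8, 3.0]
grip_width: 0.334
gripper_force: 60.4
```

Call:
jog_arm([
  [0,0,0,0,0,0.002,20],
  [0,0,0,0,0,0,20],
  [0,0,0,0,0,0,20],
  [0,0,0,0,0,0,20],
  [0,0,0,0,0,0,20],
])

```text
clock: 17.05
tool_pos: [605.9, 17.9, 173.4]
ee_rot: [[-1.0, -0.0, 0.0], [-0.0, 1.0, -0.0], [-0.0, -0.0, -1.0]]
wrist_force: [-0.9, 0.0, 2.4]
grip_width: 0.339
gripper_force: 60.4
```

Call:
jog_arm([
  [0,0,0,0,0,0,20],
  [0,0,0,0,0,0,20],
  [0,0,0,0,0,0,20],
])

```text
clock: 17.35
tool_pos: [605.8, 17.9, 173.3]
ee_rot: [[-1.0, -0.0, 0.0], [-0.0, 1.0, 0.0], [-0.0, 0.0, -1.0]]
wrist_force: [0.5, 0.0, 2.3]
grip_width: 0.338
gripper_force: 60.4
```

Call:
jog_arm([
  [0,0,0,0,0,-0.01,20],
  [0,0,0,0,0,-0.036,20],
  [0,0,0,0,0,-0.07,20],
  [0,0,0,0,0,-0.07,20],
  [0,0,0,0.01,-0.03,0,20],
])

```text
clock: 17.85
tool_pos: [602.4, 3.8, 270.6]
ee_rot: [[-1.0, -0.002, 0.006], [-0.002, 1.0, 0.0], [-0.006, 0.0, -1.0]]
wrist_force: [1.2, -0.6, -2.5]
grip_width: 0.333
gripper_force: 60.5
```

Call:
jog_arm([
  [0,0,0,0.03,-0.07,0,20],
  [0,0,0,0.03,-0.07,0,20],
  [0,0,0,0.03,-0.07,0,20],
  [0,0,0,0.02,-0.05,0,20],
  [0,0,0,0.0154,-0.04,0,20],
])

```text
clock: 18.35
tool_pos: [536.7, -148.8, 265.7]
ee_rot: [[-1.0, 0.001, -0.001], [0.001, 1.0, 0.0], [0.001, 0.0, -1.0]]
wrist_force: [0.1, 0.2, -3.5]
grip_width: 0.329
gripper_force: 60.3
```

Call:
jog_arm([
  [0,0,0,0,-0.0008,0,20],
  [0,0,0,0,0,0,20],
  [0,0,0,0,0,0,20],
  [0,0,0,0,0,0,20],
])

```text
clock: 18.75
tool_pos: [538.3, -146.8, 266.0]
ee_rot: [[-1.0, -0.001, -0.0], [-0.001, 1.0, 0.0], [0.0, 0.0, -1.0]]
wrist_force: [0.8, -0.3, -4.5]
grip_width: 0.336
gripper_force: 60.3
```

Call:
jog_arm([
  [0,0,0,0,0,0.02,20],
  [0,0,0,0,0,0.04,20],
  [0,0,0,0,0,0.04,20],
  [0,0,0,0,0,0.04,20],
  [0,0,0,0,0,0.03,20],
])

```text
clock: 19.25
tool_pos: [537.5, -146.9, 179.2]
ee_rot: [[-1.0, -0.001, -0.001], [-0.001, 1.0, 0.0], [0.001, 0.0, -1.0]]
wrist_force: [-0.5, -0.2, -2.8]
grip_width: 0.337
gripper_force: 60.4
```

Call:
jog_arm([
  [0,0,0,0,0,0.02,20],
  [0,0,0,0,0,0.016,20],
  [0,0,0,0,0,0.01,20],
  [0,0,0,0,0,0.004,20],
  [0,0,0,0,0,0,20],
])

```text
clock: 19.75
tool_pos: [538.2, -147.6, 156.4]
ee_rot: [[-1.0, -0.0, 0.0], [-0.0, 1.0, -0.0], [-0.0, -0.0, -1.0]]
wrist_force: [0.7, -0.4, -2.0]
grip_width: 0.337
gripper_force: 60.3
```

Call:
jog_arm([
  [0,0,0,0,0,0.002,20],
  [0,0,0,0,0,0.001,20],
  [0,0,0,0,0,0,20],
  [0,0,0,0,0,0,20],
])

```text
clock: 20.15
tool_pos: [538.2, -147.6, 154.9]
ee_rot: [[-1.0, 0.0, 0.0], [0.0, 1.0, -0.0], [-0.0, -0.0, -1.0]]
wrist_force: [-0.2, 0.4, -3.1]
grip_width: 0.337
gripper_force: 60.3
```

Call:
jog_arm([
  [0,0,0,0,0,0.001,20],
  [0,0,0,0,0,0.0006,20],
  [0,0,0,0,0,0,20],
  [0,0,0,0,0,0,20],
])

```text
clock: 20.55
tool_pos: [538.2, -147.6, 154.5]
ee_rot: [[-1.0, -0.0, 0.001], [-0.0, 1.0, -0.0], [-0.001, -0.0, -1.0]]
wrist_force: [-3.0, 0.8, 4.8]
grip_width: 0.339
gripper_force: 61.2
```

Call:
jog_arm([
  [0,0,0,0,0,0,34],
  [0,0,0,0,0,0,40],
  [0,0,0,0,0,0,50],
  [0,0,0,0,0,0,85],
  [0,0,0,0,0,0,85],
])

```text
clock: 21.05
tool_pos: [538.1, -147.5, 154.0]
ee_rot: [[-1.0, -0.0, -0.0], [-0.0, 1.0, 0.0], [0.0, 0.0, -1.0]]
wrist_force: [-0.9, -0.5, 0.3]
grip_width: 0.901
gripper_force: 0.0
```

Call:
jog_arm([
  [0,0,0,0,0,0,85],
  [0,0,0,0,0,0,85],
  [0,0,0,0,0,-0.02,85],
  [0,0,0,0,0,-0.05,85],
  [0,0,0,0,0,-0.08,85],
])

```text
clock: 21.55
tool_pos: [537.0, -147.2, 228.9]
ee_rot: [[-1.0, -0.0, -0.003], [-0.0, 1.0, 0.001], [0.003, 0.001, -1.0]]
wrist_force: [1.2, -0.3, 0.7]
grip_width: 0.992
gripper_force: 0.0
```

Call:
jog_arm([
  [0,0,0,0,0,-0.08,85],
  [0,0,0,0.06,0,0,85],
  [0,0,0,0.08,0,0,85],
  [0,0,0,0.08,0,0,85],
  [0,0,0,0,0,0,85],
])

```text
clock: 22.05
tool_pos: [424.5, -147.3, 270.3]
ee_rot: [[-1.0, 0.001, 0.0], [0.001, 1.0, -0.0], [-0.0, -0.0, -1.0]]
wrist_force: [1.3, -0.2, 0.1]
grip_width: 1.001
gripper_force: 0.0
```

Run:
```python
from h import *
f=grab('top','top7');g=grab('side','side7')
a=cv2.resize(f['frame'][140:240,190:365,::-1],(400,229),interpolation=cv2.INTER_CUBIC);a=np.vstack([a,np.zeros((171,400,3),np.uint8)])
b=cv2.resize(g['frame'][155:255,285:385,::-1],(400,400),interpolation=cv2.INTER_CUBIC)
cv2.imwrite('pics/g.png',cv2.convertScaleAbs(np.hstack([a,b]),alpha=1.3))
```

```text
(no output)
```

View pics/g.png

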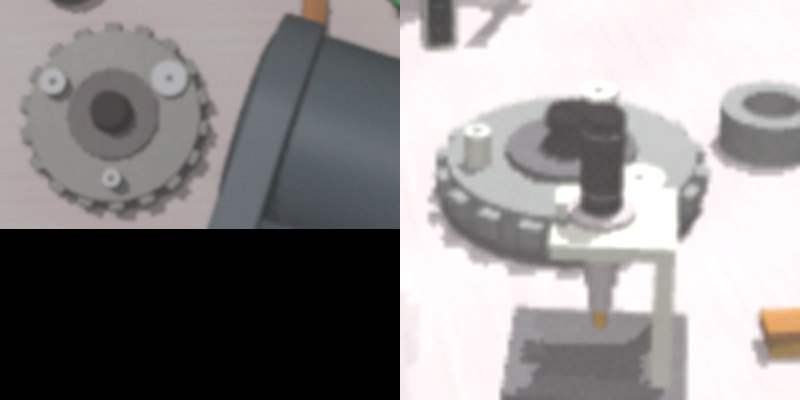

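The side crop shows the probe hanging upright in the fork: handle at (602,155), tip at (599,320), just as at the start. The cap flange is flat on the ring and the gripper is clear.

```bash
python3 -c "
from workcell import robot
print(robot.job_done())"
```

```text
the job is handed in; nothing more can be done
None
```

I pressed the cap home, touched the narrow, medium and wide pads in that order (about 5 mm in, at least half a second each), hung the probe back in its fork, and handed the job in at about 22 s; no verdict was returned.

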